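Dust the pill tiles in the sprung press

TASK

Dust the pill tiles: move the chock out from under the press's arm, draw every tile up out of the slotted stand and stand them all in the slots of the press carriage, then push the red knob fully down, hold it there for two seconds and let the carriage come back up slowly under your hand, never letting it snap. Then put all the tiles back upright in the slots of the stand (any slots) and slide the chock back so that its nose lies under the knob and its post points straight away from the press; keep the tiles upright and leave the bottles, the jar and the pestle alone.

Things in the scene. Friction and masses are not known exactly. Their poses are not given: they have to be found in the camera images.
- stand: fixed wooden slotted stand, 130 (x) x 205 (y) x 70 mm high. Origin: centre of its underside; z up. Four slots, each 10 mm wide, 98 long along x and 50 deep, at y = -67.5, -22.5, 22.5, 67.5 mm; slot floor at z = 20 mm, slot mouths at z = 70 mm. It holds the tiles at the start, one per slot, some slots empty
- press: fixed green frame of the dusting press, 132 (x) x 184 (y) x 126 mm high, with felt lips at its top; the sprung carriage moves inside it. Origin: centre of its underside; its -x side, which roughly faces the robot, carries the carriage's arm and red push knob
- carriage_floor (a point): centre of the slot floor of the press's light wooden sprung carriage; turned as the press, moves with the carriage, 65 mm above the table when up. Three slots, each 10 mm wide, 98 long along x, 50 deep, at y = -45, 0, 45 mm of this point. Soft felt lips beside the slots reach 126 mm above the table (11 mm above the slot mouths)
- carriage (a joint): travel of the carriage: 0 = up, 0.045 m = fully down on its stop. A spring holds it up: pushing it down by the red knob takes about 10 N at the top, 16 N at the bottom when empty, 2 to 6 N less with tiles in it. It springs up when let go; eased up properly, the whole way takes a second or more
- knob_top (a point): centre of the flat top of the red push knob (44 mm across), 100 mm from the carriage's middle on the press's -x side, 120 mm above the table with the carriage up; pushed from above. The brass arm that carries it is 36 mm wide, ends 127 mm from the carriage's middle, and its underside is 55 mm above the table with the carriage up
- bay (a point): fixed point on the table right under the knob, where the chock's nose belongs; turned as the press
- chock: loose chock, 0.2 kg: dark wooden block 120 (x) x 40 (y) x 35 mm high with a yellow grip post 24 x 24 mm, 45 mm towards its -x end, top at z = 105 mm. Origin: centre of its underside. At first its +x end (nose) lies under the arm and blocks the carriage; it slides out sideways or away from the press. The table round x = 0.42 m, y = 0 is free to put it on
- chock_nose (a point): point at the underside of the chock, 30 mm from its origin towards its nose (+x) end, 30 mm short of that end
- tile_a: loose white ceramic pill tile with a blue band at the top edge: 90 (x) x 6 (y) x 120 mm high (z), 0.12 to 0.2 kg. Origin: centre of its bottom edge; stands upright in a slot, leaning at most 0.09 rad. Two or three of the four tiles are there
- tile_b: loose white ceramic pill tile with a blue band at the top edge: 90 (x) x 6 (y) x 120 mm high (z), 0.12 to 0.2 kg. Origin: centre of its bottom edge; stands upright in a slot, leaning at most 0.09 rad. Two or three of the four tiles are there
- tile_c: loose white ceramic pill tile with a blue band at the top edge: 90 (x) x 6 (y) x 120 mm high (z), 0.12 to 0.2 kg. Origin: centre of its bottom edge; stands upright in a slot, leaning at most 0.09 rad. Two or three of the four tiles are there
- tile_d: loose white ceramic pill tile with a blue band at the top edge: 90 (x) x 6 (y) x 120 mm high (z), 0.12 to 0.2 kg. Origin: centre of its bottom edge; stands upright in a slot, leaning at most 0.09 rad. Two or three of the four tiles are there
- bottle_a: bystander, loose: amber glass tincture bottle, 60 mm across, 155 mm high, origin at the centre of its underside
- bottle_b: bystander, loose: amber glass tincture bottle, 60 mm across, 155 mm high, origin at the centre of its underside
- bottle_c: bystander, loose: amber glass tincture bottle, 60 mm across, 155 mm high, origin at the centre of its underside
- pill_jar: bystander, loose: brown stoneware jar, 84 mm across, 90 mm high, origin at the centre of its underside
- pestle: bystander, loose: boxwood pestle lying along its x, 150 mm long, 40 mm thick, origin under its middle

How it is judged:
By the outcome, as a careful person would: the job done as asked, in the order asked, and still so for the second after the job is handed in, with the robot touching nothing.
Of tile_a, tile_b, tile_c, tile_d only 2 to 3 are there at a start; the rules pass over those that are not, and their reading is None.
At some moment in a run one of chock may be knocked a few centimetres aside while the robot is not near it.
It also fails if it takes over 210 s, if anything falls off the work surface, if the arm or the gripper's body presses on something with over 40 N, if the wrist force passes 120 N, or if a joint passes its speed limit or range.

ROBOT

A 7-joint arm with a two-finger parallel gripper is mounted at the origin on the work surface. World frame = base frame: x ahead of the robot, y to its left, z up, the work surface at z = 0. Lengths are in mm, angles in rad, forces in N, time in s.
With the tool pointing down it reaches from about 400 to 850 mm from the base axis. Payload 4.4 kg.
Tool frame: the origin (TCP) lies midway between the tips of the shut fingers; the grasp point (between the pads) lies 19 mm behind it; z points along the fingers, y is the line along which they close (so a half turn about z gives the same grasp; the last joint's range is limited). The gripper opens to 94 mm and grips with 3 to 60 N. Pads are 16 mm wide; open, the fingers measure 119 mm over their backs; the gripper's body (75 mm by 177 mm) begins 78 mm behind the grasp point.
Start: joints at [-1.223, 0.628, 0.038, 1.517, -0.027, 0.996, -0.02], TCP at [261.337, 595.165, 205.478] pointing down, gripper open.
Joint ranges: [-3.06, 3.06], [-0.37, 2.12], [-1.25, 1.32], [0.18, 2.47], [-1.1, 4.24], [0.23, 1.98], [-2.94, 2.94]. Speed limits (rad/s): [2.57, 2.57, 3.14, 3.14, 3.14, 3.14, 3.14].

INTERFACE

Orientations are given as a 3x3 rotation matrix whose columns are the frame's x, y, z axes.
In Python, from cell import bot, cams, order gives the robot as it stands (bot), with the cameras (cams) and the job (order).
- The arm moves only by the shell command python3 shift.py 'ROWS' [FORCE]. ROWS is a JSON list of rows, 1 to 10 of them, each of 5 numbers: dx, dy, dz in mm, then a turn about the tool's z in rad, then the finger opening in mm; each row is the pose to reach, as a shift and turn from the pose commanded when the command began, along the tool's axes at that moment; what a row does not reach only later rows make up. A row lasts 1/8 s, in which the tool goes at most 62.5 mm and 0.188 rad, less where a joint would pass 70% of its speed; a pose out of reach is approached as far as the arm can. The fingers move at their own pace and stop on an object; FORCE is the grip in N (left out, the last holds). Time passes only in rows, so rows that do not move let the fingers close. It prints the time, the measured TCP pose, the force, the opening and the grip force at its end.
- bot.sense(): the state, without advancing time (a new reading comes with each control period).
- cams.grab_frame(name): name is "scene" or "top" or "wrist"; returns a dict with "image" (480x640x3 uint8, blue, green, red), "mtx" (3x3 intrinsics, pixels), "k1" (the pictures are not rectified: a ray, as slopes to the right and down, at radius r is drawn at 1 + k1 r^2 times it, then the intrinsics apply), "R" (3x3) and "t" (3): a world point X has camera coordinates R X + t. Camera axes: x right, y down, z forward; pixel columns grow to the right and rows downward; lengths in mm; the calibration is good to about 2 mm. A picture is of the moment at which its call begins. There is no depth.
- order.job_done(): hands the job in; it is judged then, once.
The state is a dict: "t": time; "joint_pos": joint angles; "qvel": joint speeds; "joint_torque": joint torques, N m; "tcp_pos": TCP position; "orientation": TCP orientation; "force": force on the tool from outside, world axes, zero at the start; "moment": the same for the moment, N m; "finger_gap": finger opening in mm; "gripper_force": force on a finger pad.
Only numpy, scipy, OpenCV 4.12 (cv2) and the standard library are available. Lean on these libraries where they do the work, as an engineer would, in place of code of your own. Each camera call takes 0.05 s, during which the arm holds its last target. There are 200 camera calls.

## Working session

There is one attempt and no reset: what is moved stays moved. The work goes in short steps, Python scripts to look and compute and a shell command to move; the robot and the scene stay as the last step left them, time stands still between calls to the robot, and variables do not carry over. Pictures are saved under pics/ and viewed, at most 14 in all, crops included, and the job is handed in when it is done.

```bash
ls; mkdir -p pics; python3 - <<'E'
from cell import bot, cams, order
import cv2,numpy as np
s=bot.sense();print(s['t'],s['tcp_pos'],s['orientation'],s['finger_gap'])
for n in ["scene","top"]:
    f=cams.grab_frame(n);cv2.imwrite(f"pics/{n}0.png",f["image"]);print(n,f["mtx"],f["k1"],f["R"],f["t"])
E
```

```text
cell.py
pics
shift.py
0.0 [261.09327164 594.52762794 204.59246296] [[-9.15579111e-01  4.02137275e-01 -7.08992903e-04]
 [ 4.02137899e-01  9.15577514e-01 -1.71076728e-03]
 [-3.88253340e-05 -1.85145570e-03 -9.99998285e-01]] 94.08377209619431
scene [[512.21541652   0.         314.03919838]
 [  0.         512.21541652 245.64660121]
 [  0.           0.           1.        ]] -0.10878239355226522 [[ 0.85105509  0.5247162   0.01944592]
 [ 0.36464379 -0.56396952 -0.74092732]
 [-0.37780966  0.6376608  -0.67130363]] [-462.94400678 -134.65254907 1391.54014259]
top [[595.11757731   0.         316.87323166]
 [  0.         595.11757731 235.36836321]
 [  0.           0.           1.        ]] -0.08178010890715989 [[-5.89197468e-04 -9.99856647e-01  1.69215204e-02]
 [-9.97379434e-01 -6.36632257e-04 -7.23454160e-02]
 [ 7.23458178e-02 -1.69198022e-02 -9.97236082e-01]] [ -12.16655528  558.77581571 1404.20846479]
```

View pics/scene0.png

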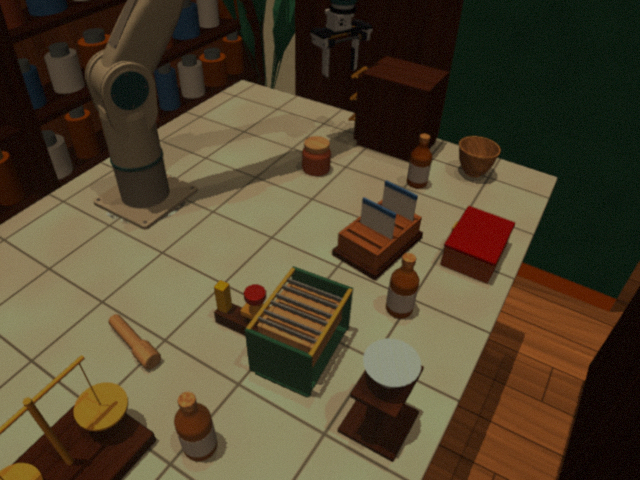

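View pics/top0.png

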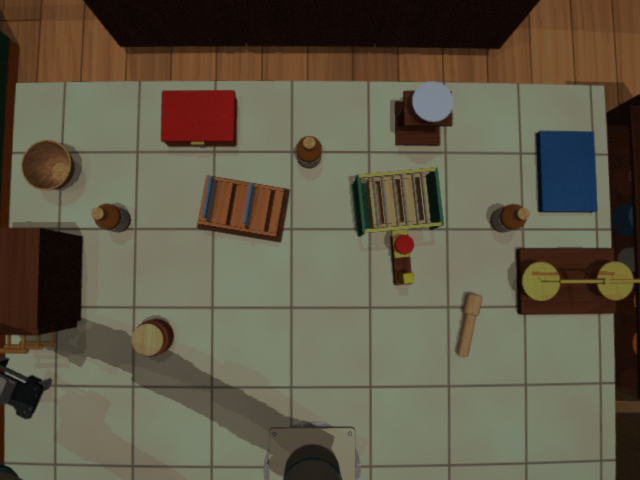

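The scene view shows two tiles in the stand, the press and the chock under its arm. In the top view the tiles are at (209,199) and (249,205), the stand centre at (244,208), the press at (398,202), the knob at (403,244) and the chock post at (408,279).

```bash
cat > h.py <<'E'
import cv2,numpy as np
from cell import bot, cams, order
def ray(f,uv,z):
    """pixels -> world points on the plane at height z (mm)"""
    uv=np.asarray(uv,float).reshape(-1,1,2)
    n=cv2.undistortPoints(uv,f["mtx"],np.array([f["k1"],0,0,0]),criteria=(3,50,1e-9)).reshape(-1,2)
    d=np.c_[n,np.ones(len(n))]@f["R"]; c=-f["R"].T@f["t"]
    return c+d*((np.asarray(z)-c[2])/d[:,2])[:,None]
def proj(f,X):
    return cv2.projectPoints(np.asarray(X,float).reshape(-1,1,3),cv2.Rodrigues(f["R"])[0],f["t"],f["mtx"],np.array([f["k1"],0,0,0]))[0].reshape(-1,2)
def mask(im,lo,hi,roi):
    h=cv2.cvtColor(im,cv2.COLOR_BGR2HSV); lo=np.array(lo);hi=np.array(hi)
    if lo[0]>hi[0]:
        m=cv2.inRange(h,lo,np.array([180,hi[1],hi[2]]))|cv2.inRange(h,np.array([0,lo[1],lo[2]]),hi)
    else: m=cv2.inRange(h,lo,hi)
    o=np.zeros_like(m);x0,y0,x1,y1=roi;o[y0:y1,x0:x1]=m[y0:y1,x0:x1];return o
def blobs(m,amin=20):
    c=[k for k in cv2.findContours(m,cv2.RETR_EXTERNAL,cv2.CHAIN_APPROX_NONE)[0] if cv2.contourArea(k)>=amin]
    return sorted(c,key=cv2.contourArea,reverse=True)
E
python3 - <<'E'
from h import *
f=cams.grab_frame("top");im=f["image"]
cv2.imwrite("pics/crop1.png",cv2.resize(im[140:300,190:450],None,fx=3,fy=3,interpolation=2))
hsv=cv2.cvtColor(im,cv2.COLOR_BGR2HSV)
for n,p in dict(blue=(209,190),blue2=(249,205),wood=(230,205),post=(408,279),knob=(403,244),green=(360,205),lip=(390,173),tilew=(206,215),chock=(402,268)).items():print(n,hsv[p[1],p[0]])
R=(195,165,295,245)
for n,lo,hi,roi,z in [("blue",(95,90,40),(130,255,255),R,140),("post",(22,150,110),(35,255,255),(395,265,420,292),105),("knob",(170,150,70),(6,255,255),(385,230,420,258),120),("stand",(3,80,60),(18,255,255),R,70),("press",(35,60,20),(95,255,200),(345,160,450,245),126)]:
    for k in blobs(mask(im,lo,hi,roi),8)[:4]:
        r=cv2.minAreaRect(k);b=cv2.boxPoints(r);w=ray(f,b,z)
        print(n,cv2.contourArea(k),np.round(r[0],1),np.round(r[1],1),"C",np.round(w.mean(0),1),"corners",np.round(w[:,:2]).tolist())
E
```

```text
blue [103 115  84]
blue2 [103  36  50]
wood [ 12 184  36]
post [ 32 185 127]
knob [  1 210 119]
green [ 73 119  60]
lip [ 29 138 122]
tilew [20 19 40]
chock [  9 170  54]Traceback (most recent call last):
  File "<stdin>", line 9, in <module>
  File "h.py", line 6, in ray
    n=cv2.undistortPoints(uv,f["mtx"],np.array([f["k1"],0,0,0]),criteria=(3,50,1e-9)).reshape(-1,2)
      ~~~~~~~~~~~~~~~~~~~^^^^^^^^^^^^^^^^^^^^^^^^^^^^^^^^^^^^^^^^^^^^^^^^^^^^^^^^^^^^
cv2.error: OpenCV(4.12.0) :-1: error: (-5:Bad argument) in function 'undistortPoints'
> Overload resolution failed:
>  - undistortPoints() got an unexpected keyword argument 'criteria'
>  - undistortPoints() got an unexpected keyword argument 'criteria'
```

View pics/crop1.png

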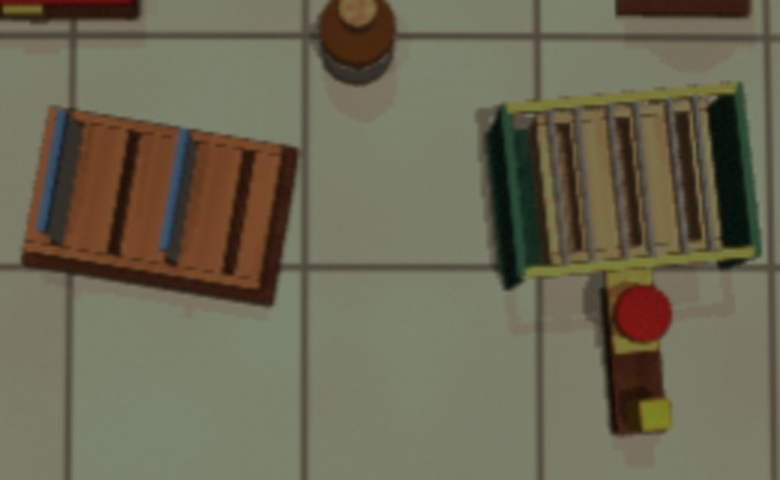

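The crop shows tiles in the stand's 1st and 3rd slots from the left (crop (50,175) and (178,190)). The press slots are at (570,185), (625,180) and (685,178), the knob at (642,313) and the post at (655,413).

```bash
sed -i 's/,criteria=(3,50,1e-9)//' h.py
python3 - <<'E'
from h import *
f=cams.grab_frame("top");im=f["image"]
R=(195,165,295,245)
for n,lo,hi,roi,z in [("blue",(95,60,40),(125,255,255),R,140),("post",(22,150,110),(35,255,255),(395,265,420,292),105),("knob",(170,150,70),(6,255,255),(385,230,420,258),120),("stand",(3,80,50),(18,255,255),R,70),("press",(22,100,20),(95,255,255),(345,160,450,236),126)]:
    for k in blobs(mask(im,lo,hi,roi),8)[:4]:
        r=cv2.minAreaRect(k);b=cv2.boxPoints(r);w=ray(f,b,z)
        print(n,cv2.contourArea(k),np.round(r[0],1),np.round(r[1],1),"C",np.round(w.mean(0),1),"corners",np.round(w[:,:2]).tolist())
def cr(p): return (np.array(p,float)+.5)/3-.5+[190,140]
def fit(n,p,z):
    w=ray(f,cr(p),z)[:,:2];print(n,w.round(1).tolist(),"C",w.mean(0).round(1))
fit("stand top TL TR BR BL",[(52,107),(297,148),(272,290),(24,250)],70)
fit("lips outer corners",[(505,104),(743,84),(759,258),(525,279)],126)
fit("knob",[(642,313)],120)
fit("post",[(655,413)],105)
fit("tile L ends",[(62,110),(44,235)],140)
fit("tile R ends",[(186,128),(165,250)],140)
fit("stand slots 2,4 mouth ends",[(134,131),(115,254),(250,150),(228,272)],70)
fit("press slots ends",[(561,122),(578,248),(619,116),(636,244),(679,111),(697,238)],115)
fit("chock top near corners",[(614,431),(665,432)],35)
E
```

```text
blue 83.5 [207.2 196.5] [ 3.1 39.8] C [635.8 231.4 140. ] corners [[593.0, 242.0], [680.0, 228.0], [679.0, 221.0], [592.0, 235.0]]
blue 77.0 [247.9 202.6] [ 2.9 39.6] C [622.5 141.6 140. ] corners [[580.0, 152.0], [666.0, 138.0], [665.0, 131.0], [579.0, 146.0]]
post 73.0 [408.2 278. ] [9.4 9.4] C [ 456.7 -216.2  105. ] corners [[465.0, -204.0], [469.0, -225.0], [448.0, -229.0], [444.0, -208.0]]
knob 241.5 [404.  244.1] [17.7 17.9] C [ 532.1 -205.1  120. ] corners [[546.0, -181.0], [556.0, -220.0], [518.0, -229.0], [508.0, -190.0]]
stand 3468.5 [242.7 208.3] [85.3 53.9] C [618.3 160.6  70. ] corners [[573.0, 268.0], [697.0, 249.0], [663.0, 53.0], [540.0, 73.0]]
press 4708.0 [397.3 202.6] [64.  86.1] C [ 625.  -190.5  126. ] corners [[688.0, -88.0], [706.0, -282.0], [561.0, -292.0], [545.0, -100.0]]
stand top TL TR BR BL [[695.2, 244.5], [663.1, 54.2], [552.9, 73.0], [583.7, 264.5]] C [623.7 159. ]
lips outer corners [[688.1, -102.5], [704.2, -281.8], [573.0, -291.5], [557.2, -116.5]] C [ 630.6 -198.1]
knob [[532.3, -204.3]] C [ 532.3 -204.3]
post [[458.1, -215.8]] C [ 458.1 -215.8]
tile L ends [[680.7, 225.2], [588.2, 237.1]] C [634.4 231.1]
tile R ends [[667.3, 133.7], [577.2, 148.3]] C [622.2 141. ]
stand slots 2,4 mouth ends [[676.3, 180.5], [580.6, 194.1], [661.5, 90.5], [566.8, 107.0]] C [621.3 143. ]
press slots ends [[676.5, -145.6], [581.3, -157.5], [681.3, -189.5], [584.4, -201.2], [685.3, -235.1], [589.0, -247.3]] C [ 633. -196.]
chock top near corners [[444.1, -195.1], [443.2, -235.5]] C [ 443.6 -215.3]
```

```bash
cat >> h.py <<'E'
def to(x,y,z,yaw):
    """tool-axis shift and turn to TCP (x,y,z), tool pointing down, closing line (tool y) at world angle yaw+90deg (mod half turn)"""
    s=bot.sense();R=s["orientation"];d=R.T@(np.array([x,y,z])-s["tcp_pos"])
    g=np.array([-np.sin(yaw),np.cos(yaw),0]);l=R.T@g;a=np.arctan2(-l[0],l[1]);a=(a+np.pi/2)%np.pi-np.pi/2
    print(f"to {x},{y},{z}: d {d.round(1)} turn {a:.3f} rows>={max(np.linalg.norm(d)/62.5,abs(a)/.188):.1f}  j7 {s['joint_pos'][6]:.2f}")
def st():
    s=bot.sense();R=s["orientation"];y=np.arctan2(-R[0,1],R[1,1]);y=(y+np.pi/2)%np.pi-np.pi/2
    print("t",s["t"],"tcp",s["tcp_pos"].round(1),"yaw",round(y,3),"tilt",R[:2,2].round(4),"F",s["force"].round(1),"M",np.round(s["moment"],2),"gap",round(s["finger_gap"],1),"grip",round(s["gripper_force"],1))
E
python3 -c "
from h import *
st();to(490,0,200,0.1);to(457,-216,200,0.1)"
```

```text
t 0.2 tcp [261.2 594.8 204.9] yaw -0.414 tilt [-0.0005 -0.001 ] F [0.2 0.  0.6] M [-0.04  0.03 -0.  ] gap 93.9 grip 0.0
to 490,0,200: d [-448.7 -452.6    5.4] turn -0.514 rows>=10.2  j7 -0.02
to 457,-216,200: d [-505.3 -663.6    5.7] turn -0.514 rows>=13.3  j7 -0.02
```

```bash
python3 shift.py '[[-45,-45,0,-0.06,94],[-90,-90,0,-0.12,94],[-135,-135,0,-0.18,94],[-180,-180,0,-0.24,94],[-225,-225,0,-0.3,94],[-270,-270,0,-0.36,94],[-315,-315,0,-0.42,94],[-360,-360,0,-0.48,94],[-405,-405,0,-0.514,94],[-448,-450,5,-0.514,94]]'; python3 -c "
from h import *
st();to(457,-216,200,0.1)"
```

```text
t: 1.45
tcp_pos: [488.0, 10.7, 201.5]
orientation: [[-0.995, -0.1, 0.001], [-0.1, 0.995, 0.0], [-0.001, 0.0, -1.0]]
force: [0.9, -0.3, -0.6]
finger_gap: 94.2
gripper_force: 0.0
t 1.45 tcp [488.   10.7 201.5] yaw 0.101 tilt [0.0014 0.0004] F [ 0.9 -0.3 -0.6] M [ 0.07 -0.06  0.04] gap 94.2 grip 0.0
to 457,-216,200: d [  53.6 -222.4    1.4] turn 0.001 rows>=3.7  j7 1.57
```

```bash
python3 shift.py '[[13,-55,0,0,60],[27,-110,0,0,60],[40,-165,0,0,60],[53,-215,0,0,60],[53,-215,0,0,60],[53,-215,0,0,60]]'; python3 - <<'E'
from h import *
st()
f=cams.grab_frame("wrist");cv2.imwrite("pics/wrist1.png",f["image"])
print(f["mtx"],f["k1"], (-f["R"].T@f["t"]).round(1), f["R"].round(2))
E
```

```text
t: 2.2
tcp_pos: [455.8, -206.0, 201.0]
orientation: [[-0.995, -0.1, -0.0], [-0.1, 0.995, 0.001], [0.0, 0.001, -1.0]]
force: [-0.2, 0.4, -0.5]
finger_gap: 59.9
gripper_force: 0.0
t 2.2 tcp [ 455.8 -206.   201. ] yaw 0.1 tilt [-0.0002  0.0009] F [-0.2  0.4 -0.5] M [ 0.06 -0.03 -0.02] gap 59.9 grip 0.0
[[344.35354221   0.         311.70243268]
 [  0.         344.35354221 236.51677757]
 [  0.           0.           1.        ]] -0.05608828704940419 [ 381.9 -213.2  380.4] [[-0.1   0.99  0.  ]
 [ 0.96  0.1   0.25]
 [ 0.25  0.03 -0.97]]
```

View pics/wrist1.png

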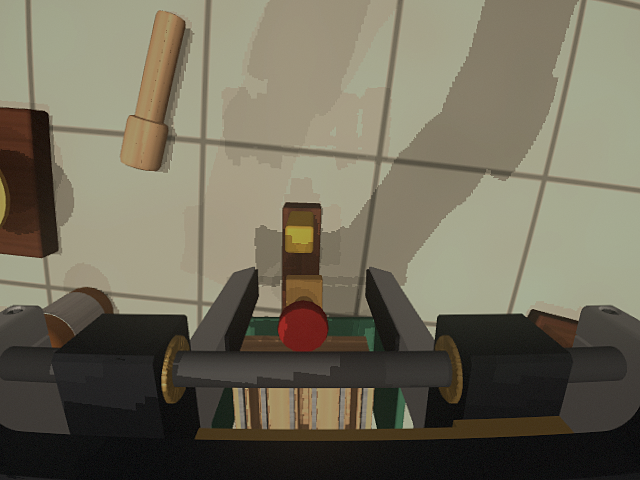

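The wrist view shows the post at (299,237), the knob at (303,327) and the chock's near edge at (302,205), between the fingers.

```bash
python3 - <<'E'
from h import *
f=cams.grab_frame("wrist");im=f["image"]
for n,lo,hi,roi,z in [("post",(22,120,120),(35,255,255),(270,210,330,260),105),("knob",(172,150,60),(6,255,255),(270,290,340,352),120),("dark",(0,60,10),(20,255,120),(275,190,330,285),35)]:
    for k in blobs(mask(im,lo,hi,roi),60)[:2]:
        b=cv2.boxPoints(cv2.minAreaRect(k));print(n,cv2.contourArea(k),b.round().tolist(),ray(f,b,z)[:,:2].round(1).tolist(),ray(f,b,z).mean(0).round(1))
print(ray(f,[(284,203),(321,205)],35).round(1))
to(457,-216,66,.1)
E
```

```text
post 317.0 [[285.0, 242.0], [286.0, 226.0], [311.0, 227.0], [310.0, 243.0]] [[460.8, -226.4], [447.0, -226.9], [446.0, -206.7], [459.8, -206.0]] [ 453.4 -216.5  105. ]
knob 1909.0 [[277.0, 300.0], [326.0, 300.0], [326.0, 351.0], [277.0, 351.0]] [[506.6, -228.4], [502.5, -188.2], [550.2, -182.8], [554.6, -224.8]] [ 528.5 -206.   120. ]
dark 2919.5 [[281.0, 202.0], [322.0, 202.0], [322.0, 284.0], [281.0, 284.0]] [[439.3, -237.6], [435.2, -196.4], [523.6, -186.7], [528.1, -230.6]] [ 481.5 -212.8   35. ]
[[ 440.1 -234.5   35. ]
 [ 438.3 -197.1   35. ]]
to 457,-216,66: d [  0.4 -11.1 135.1] turn 0.003 rows>=2.2  j7 2.03
```

```bash
python3 shift.py '[[0,-11,30,0.05,60],[0,-11,75,0.05,60],[0,-11,120,0.05,60],[0,-11,135,0.05,60],[0,-11,135,0.05,10],[0,-11,135,0.05,10],[0,-11,135,0.05,10],[0,-11,135,0.05,10],[0,-11,135,0.05,10]]' 20; python3 -c "
from h import *
st();to(425,-216,66,.05);to(425,-50,66,.05)"
```

```text
t: 3.42
tcp_pos: [457.5, -217.8, 67.0]
orientation: [[-0.999, -0.05, 0.001], [-0.05, 0.999, -0.0], [-0.001, -0.0, -1.0]]
force: [-0.5, 0.5, 6.1]
finger_gap: 24.5
gripper_force: 20.0
t 3.425 tcp [ 457.5 -217.8   67. ] yaw 0.05 tilt [ 0.0013 -0.0004] F [-0.5  0.5  6.1] M [ 0.18  0.13 -0.06] gap 24.5 grip 20.0
to 425,-216,66: d [32.3  3.4  1. ] turn 0.000 rows>=0.5  j7 2.01
to 425,-50,66: d [ 24.  169.2   0.9] turn 0.000 rows>=2.7  j7 2.01
```

```bash
python3 shift.py '[[15,0,0,0,10],[32,10,0,0,10],[32,40,0,0,10],[32,70,0,0,10],[30,100,0,0,10],[28,130,0,0,10],[26,150,0,0,10],[26,165,0,0,10],[26,165,0,0,10],[26,165,0,0,10]]'; python3 -c "
from h import *
st()"
```

```text
t: 4.68
tcp_pos: [422.7, -53.8, 66.9]
orientation: [[-0.999, -0.051, 0.001], [-0.051, 0.999, 0.0], [-0.001, 0.0, -1.0]]
force: [0.4, 3.0, 9.3]
finger_gap: 23.6
gripper_force: 20.0
t 4.675 tcp [422.7 -53.8  66.9] yaw 0.051 tilt [0.0013 0.0003] F [0.4 3.  9.3] M [ 0.71  0.01 -0.04] gap 23.6 grip 20.0
```

```bash
python3 shift.py '[[0,0,0,0,70],[0,0,0,0,70],[0,0,-40,0,70],[0,0,-90,0,70],[0,0,-140,0,30],[0,0,-140,0,30]]'; python3 -c "
from h import *
st();to(622.3,141.3,195,-.162);to(500,80,195,-.162)"
```

```text
t: 5.42
tcp_pos: [424.6, -54.7, 209.0]
orientation: [[-0.999, -0.05, 0.007], [-0.05, 0.999, -0.0], [-0.007, -0.001, -1.0]]
force: [-0.5, -0.0, 0.1]
finger_gap: 47.5
gripper_force: 0.0
t 5.425 tcp [424.6 -54.7 209. ] yaw 0.05 tilt [ 0.0067 -0.0004] F [-0.5 -0.   0.1] M [ 0.   -0.01  0.03] gap 47.5 grip 0.0
to 622.3,141.3,195: d [-207.1  185.9   15.2] turn 0.212 rows>=4.5  j7 1.73
to 500,80,195: d [-81.9 130.8  14.4] turn 0.212 rows>=2.5  j7 1.73
```

```bash
python3 shift.py '[[-40,37,0,0.05,30],[-80,74,0,0.1,30],[-120,111,0,0.15,30],[-160,148,0,0.212,30],[-195,175,0,0.212,30],[-207,186,0,0.212,30],[-207,186,0,0.212,30]]'; python3 - <<'E'
from h import *
st()
f=cams.grab_frame("wrist");im=f["image"];cv2.imwrite("pics/wrist2.png",im)
for k in blobs(mask(im,(95,50,40),(125,255,255),(100,200,500,470)),30)[:4]:
    b=cv2.boxPoints(cv2.minAreaRect(k));print(cv2.contourArea(k),b.round().tolist(),ray(f,b,140)[:,:2].round(1).tolist(),ray(f,b,140).mean(0).round(1))
to(622.3,141.3,100,-.162)
E
```

```text
t: 6.3
tcp_pos: [619.2, 142.6, 203.7]
orientation: [[-0.987, 0.16, -0.003], [0.16, 0.987, -0.001], [0.003, -0.001, -1.0]]
force: [-1.0, -0.6, -0.1]
finger_gap: 29.8
gripper_force: 0.0
t 6.3 tcp [619.2 142.6 203.7] yaw -0.16 tilt [-0.0035 -0.0008] F [-1.  -0.6 -0.1] M [ 0.03 -0.01 -0.03] gap 29.8 grip 0.0
895.5 [[421.0, 309.0], [433.0, 199.0], [445.0, 200.0], [434.0, 310.0]] [[679.1, 219.4], [594.7, 234.3], [597.1, 243.3], [682.0, 229.1]] [638.2 231.5 140. ]
821.0 [[309.0, 200.0], [317.0, 200.0], [317.0, 311.0], [309.0, 311.0]] [[581.7, 146.8], [582.6, 152.5], [668.0, 139.0], [667.0, 132.9]] [624.8 142.8 140. ]
to 622.3,141.3,100: d [ -3.8   0.7 104.2] turn 0.000 rows>=1.7  j7 1.21
```

View pics/wrist2.png

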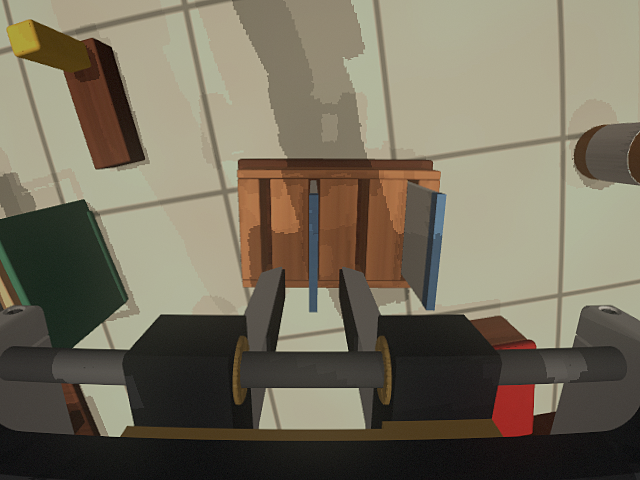

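The wrist view shows the tile edge at (313,255), centred between the fingers. The other tile is at (433,255).

```bash
python3 shift.py '[[-4,0,40,0,30],[-4,0,80,0,30],[-4,0,104,0,30],[-4,0,104,0,2],[-4,0,104,0,2],[-4,0,104,0,2],[-4,0,104,0,2]]' 25; python3 -c "
from h import *
st()"; python3 shift.py '[[0,0,-20,0,2],[0,0,-50,0,2],[0,0,-80,0,2],[0,0,-105,0,2],[0,0,-105,0,2]]'; python3 -c "
from h import *
st();a=.097;c=np.array([632,-195.5]);y=np.array([-np.sin(a),np.cos(a)])
for s in(45,-45):to(*(c+s*y).round(1),205,a)"
```

```text
t: 7.22
tcp_pos: [624.9, 141.4, 103.6]
orientation: [[-0.987, 0.161, 0.002], [0.161, 0.987, 0.0], [-0.002, 0.001, -1.0]]
force: [-0.4, -1.0, 4.9]
finger_gap: 6.1
gripper_force: 25.0
t 7.225 tcp [624.9 141.4 103.6] yaw -0.162 tilt [0.0022 0.0004] F [-0.4 -1.   4.9] M [-0.06  0.16 -0.03] gap 6.1 grip 25.0
t: 7.85
tcp_pos: [625.3, 141.6, 209.2]
orientation: [[-0.987, 0.161, 0.004], [0.161, 0.987, 0.001], [-0.004, 0.002, -1.0]]
force: [-0.6, -0.4, -1.9]
finger_gap: 5.9
gripper_force: 25.0
t 7.85 tcp [625.3 141.6 209.2] yaw -0.162 tilt [0.0041 0.0011] F [-0.6 -0.4 -1.9] M [-0.02 -0.01  0.01] gap 5.9 grip 25.0
to 627.6,-150.7,205: d [ -49.3 -288.1    3.8] turn -0.259 rows>=4.7  j7 1.22
to 636.4,-240.3,205: d [ -72.5 -375.1    3.8] turn -0.259 rows>=6.1  j7 1.22
```

```bash
python3 shift.py '[[0,0,-20,0,2],[-10,-50,-21,0,2],[-20,-100,-21,-0.05,2],[-30,-155,-21,-0.1,2],[-40,-210,-21,-0.16,2],[-50,-265,-21,-0.22,2],[-60,-320,-21,-0.259,2],[-68,-355,-21,-0.259,2],[-72,-375,-21,-0.259,2],[-72,-375,-21,-0.259,2]]'; python3 - <<'E'
from h import *
st()
f=cams.grab_frame("wrist");im=f["image"];cv2.imwrite("pics/wrist3.png",cv2.resize(im[150:450,120:520],None,fx=2,fy=2,interpolation=2))
f=cams.grab_frame("top");cv2.imwrite("pics/top3.png",f["image"])
to(636.4,-240.3,230,.097)
E
```

```text
t: 9.1
tcp_pos: [634.0, -241.2, 227.0]
orientation: [[-0.995, -0.095, -0.002], [-0.095, 0.995, 0.0], [0.002, 0.001, -1.0]]
force: [-0.4, 0.5, -2.3]
finger_gap: 6.0
gripper_force: 25.0
t 9.1 tcp [ 634.  -241.2  227. ] yaw 0.095 tilt [-0.0017  0.0004] F [-0.4  0.5 -2.3] M [ 0.06 -0.01  0.  ] gap 6.0 grip 25.0
to 636.4,-240.3,230: d [-1.2 -2.8 -2.5] turn 0.002 rows>=0.1  j7 2.02
```

View pics/wrist3.png

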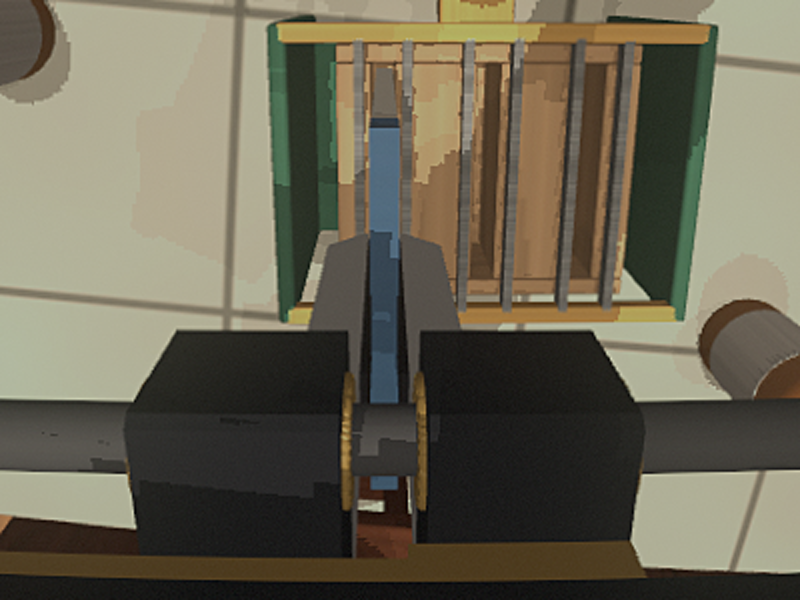

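The wrist crop shows the held tile's near end at crop (384,122). The felt strips of this slot are at x 358 and 407 at crop row 42, and the other pairs are at (468,517) and (580,628) on that row.

```bash
python3 - <<'E'
from h import *
f=cams.grab_frame("wrist");s=bot.sense();R,p=s["orientation"],s["tcp_pos"]
def T(pts,z):
    return ((ray(f,np.array(pts)/2+[119.75,149.75],z)-p)@R).round(1)[:,:2].tolist()
print("strips far",T([(358,42),(407,42),(468,42),(517,42),(580,42),(628,42)],126))
print("strips near",T([(403,235),(462,305),(507,305),(562,305),(606,305)],126))
z=p[2]-83.6+120
print("tile top end corners",T([(370,127),(397,127)],z), "mid",T([(371,230),(399,230)],z))
print("tile end bottom-ish",T([(371,119),(397,119)],z-20))
print("yellow bars corners",T([(280,26),(714,26),(284,320),(685,318)],126))
E
```

```text
strips far [[55.7, -10.3], [55.7, 9.4], [55.7, 34.0], [55.8, 53.8], [55.9, 79.4], [56.0, 99.1]]
strips near [[-26.4, 8.3], [-59.5, 34.8], [-59.6, 54.9], [-59.8, 79.6], [-60.0, 99.5]]
tile top end corners [[47.3, -2.9], [47.3, 2.8]] mid [[24.4, -2.8], [24.4, 3.4]]
tile end bottom-ish [[45.4, -3.0], [45.4, 3.2]]
yellow bars corners [[62.2, -41.5], [62.7, 134.1], [-66.7, -44.8], [-66.8, 136.4]]
```

```bash
python3 shift.py '[[-4,0,0,0.002,2],[-4,0,12,0.002,2],[-4,0,22,0.002,2],[-4,0,30,0.002,2],[-4,0,38,0.002,2]]'; python3 -c "
from h import *
st()"
```

```text
t: 9.88
tcp_pos: [638.5, -240.0, 189.3]
orientation: [[-0.995, -0.095, -0.001], [-0.095, 0.995, 0.0], [0.001, 0.0, -1.0]]
force: [-0.2, 0.2, -1.2]
finger_gap: 5.9
gripper_force: 25.0
t 9.875 tcp [ 638.5 -240.   189.3] yaw 0.095 tilt [-0.0006  0.0001] F [-0.2  0.2 -1.2] M [0.02 0.04 0.03] gap 5.9 grip 25.0
```

```bash
python3 shift.py '[[0,0,8,0,2],[0,0,16,0,2],[0,0,24,0,2],[0,0,32,0,2],[0,0,38,0,2],[0,0,40,0,2],[0,0,40,0,2]]'; python3 -c "
from h import *
st()"
```

```text
t: 10.75
tcp_pos: [638.7, -240.0, 150.1]
orientation: [[-0.995, -0.095, 0.0], [-0.095, 0.995, 0.0], [-0.0, 0.0, -1.0]]
force: [0.2, 1.0, -1.5]
finger_gap: 5.9
gripper_force: 25.0
t 10.75 tcp [ 638.7 -240.   150.1] yaw 0.095 tilt [0. 0.] F [ 0.2  1.  -1.5] M [ 0.04  0.01 -0.04] gap 5.9 grip 25.0
```

```bash
python3 shift.py '[[0,0,2,0,2],[0,0,2,0,16],[0,0,2,0,30],[0,0,-30,0,30],[0,0,-70,0,30],[0,0,-90,0,30],[0,0,-90,0,30]]'; python3 - <<'E'
from h import *
st()
f=cams.grab_frame("wrist");im=f["image"];cv2.imwrite("pics/wrist4.png",cv2.resize(im[150:450,120:520],None,fx=2,fy=2,interpolation=2))
to(637,231.3,235,-.162)
E
```

```text
t: 11.62
tcp_pos: [639.9, -240.4, 242.2]
orientation: [[-0.995, -0.095, 0.004], [-0.095, 0.995, -0.001], [-0.004, -0.002, -1.0]]
force: [0.2, 0.2, -0.6]
finger_gap: 29.9
gripper_force: 0.0
t 11.625 tcp [ 639.9 -240.4  242.2] yaw 0.095 tilt [ 0.004  -0.0014] F [ 0.2  0.2 -0.6] M [ 0.08  0.03 -0.  ] gap 29.9 grip 0.0
to 637,231.3,235: d [-42.9 469.4   5.3] turn 0.257 rows>=7.5  j7 2.02
```

View pics/wrist4.png

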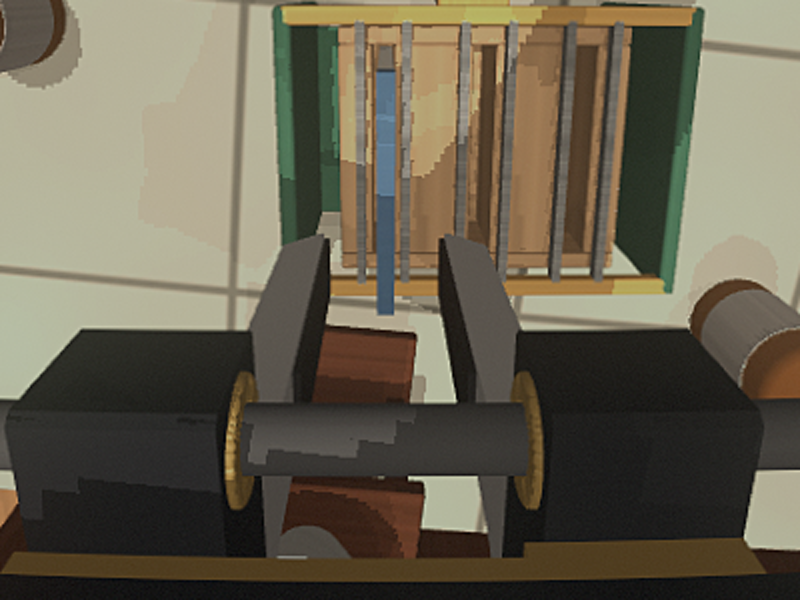

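The tile stands in the right-hand slot (crop (386,190)), upright between its felt strips. Next is the second tile.

```bash
python3 shift.py '[[-5,55,3,0.03,30],[-10,115,3,0.06,30],[-15,175,3,0.1,30],[-20,235,3,0.13,30],[-25,295,3,0.17,30],[-30,355,3,0.2,30],[-36,415,3,0.257,30],[-42,455,3,0.257,30],[-42,469,3,0.257,30],[-42,469,3,0.257,30]]'; python3 - <<'E'
from h import *
st()
f=cams.grab_frame("wrist");im=f["image"];s=bot.sense()
for k in blobs(mask(im,(95,50,40),(125,255,255),(200,150,500,300)),30)[:4]:
    b=cv2.boxPoints(cv2.minAreaRect(k));w=ray(f,b,140);print(cv2.contourArea(k),b.round().tolist(),w.mean(0).round(1),((w-s["tcp_pos"])@s["orientation"]).round(1)[:,:2].tolist())
to(636,231,103.6,-.162)
E
```

```text
t: 12.92
tcp_pos: [635.3, 230.3, 236.0]
orientation: [[-0.987, 0.161, -0.002], [0.161, 0.987, -0.001], [0.001, -0.002, -1.0]]
force: [0.2, -0.6, -0.1]
finger_gap: 30.2
gripper_force: 0.0
t 12.925 tcp [635.3 230.3 236. ] yaw -0.161 tilt [-0.0017 -0.0015] F [ 0.2 -0.6 -0.1] M [-0.02 -0.03 -0.04] gap 30.2 grip 0.0
680.0 [[312.0, 185.0], [319.0, 185.0], [319.0, 291.0], [312.0, 291.0]] [636.5 233.3 140. ] [[45.6, 2.1], [45.6, 7.7], [-45.4, 8.4], [-45.4, 2.3]]
to 636,231,103.6: d [  0.2   2.8 132.8] turn -0.002 rows>=2.1  j7 1.09
```

```bash
python3 shift.py '[[0,3,45,0,30],[0,3,90,0,30],[0,3,125,0,30],[0,3,132,0,30],[0,3,132,0,2],[0,3,132,0,2],[0,3,132,0,2],[0,3,132,0,2]]'; python3 -c "
from h import *
st()"; python3 shift.py '[[0,0,-20,0,2],[0,0,-50,0,2],[0,0,-80,0,2],[0,0,-120,0,2],[0,0,-122,0,2]]'; python3 -c "
from h import *
st();a=.095;c=np.array([638.5,-240]);y=np.array([-np.sin(a),np.cos(a)])
to(*(c+90*y).round(1),230,a)"
```

```text
t: 13.98
tcp_pos: [637.5, 233.9, 106.9]
orientation: [[-0.987, 0.161, 0.003], [0.161, 0.987, 0.001], [-0.003, 0.001, -1.0]]
force: [0.7, -1.3, 6.4]
finger_gap: 6.2
gripper_force: 25.0
t 13.975 tcp [637.5 233.9 106.9] yaw -0.162 tilt [0.0027 0.0006] F [ 0.7 -1.3  6.4] M [-0.28  0.14 -0.02] gap 6.2 grip 25.0
t: 14.6
tcp_pos: [638.3, 234.7, 230.5]
orientation: [[-0.987, 0.161, 0.006], [0.161, 0.987, 0.002], [-0.005, 0.003, -1.0]]
force: [0.2, 0.2, -2.3]
finger_gap: 5.8
gripper_force: 25.0
t 14.6 tcp [638.3 234.7 230.5] yaw -0.162 tilt [0.0059 0.0025] F [ 0.2  0.2 -2.3] M [-0.01 -0.04 -0.01] gap 5.8 grip 25.0
to 630.0,-150.4,230: d [ -53.8 -381.4   -0.5] turn -0.257 rows>=6.2  j7 1.08
```

```bash
python3 shift.py '[[-7,-50,-4,0,2],[-15,-105,-4,-0.05,2],[-23,-160,-4,-0.1,2],[-31,-215,-4,-0.16,2],[-39,-270,-4,-0.22,2],[-46,-325,-4,-0.257,2],[-52,-365,-4,-0.257,2],[-54,-381,-4,-0.257,2],[-54,-381,-4,-0.257,2]]'; python3 - <<'E'
from h import *
st()
f=cams.grab_frame("wrist");im=f["image"];cv2.imwrite("pics/wrist5.png",cv2.resize(im[130:430,120:520],None,fx=2,fy=2,interpolation=2))
f=cams.grab_frame("scene");im=f["image"];cv2.imwrite("pics/scene5.png",cv2.resize(im[130:390,190:430],None,fx=2,fy=2,interpolation=2))
E
```

```text
t: 15.72
tcp_pos: [627.7, -150.7, 230.1]
orientation: [[-0.996, -0.094, -0.002], [-0.094, 0.996, 0.001], [0.002, 0.001, -1.0]]
force: [0.1, 0.6, -1.2]
finger_gap: 5.8
gripper_force: 25.0
t 15.725 tcp [ 627.7 -150.7  230.1] yaw 0.094 tilt [-0.0016  0.0009] F [ 0.1  0.6 -1.2] M [ 0.06 -0.04  0.03] gap 5.8 grip 25.0
```

View pics/wrist5.png

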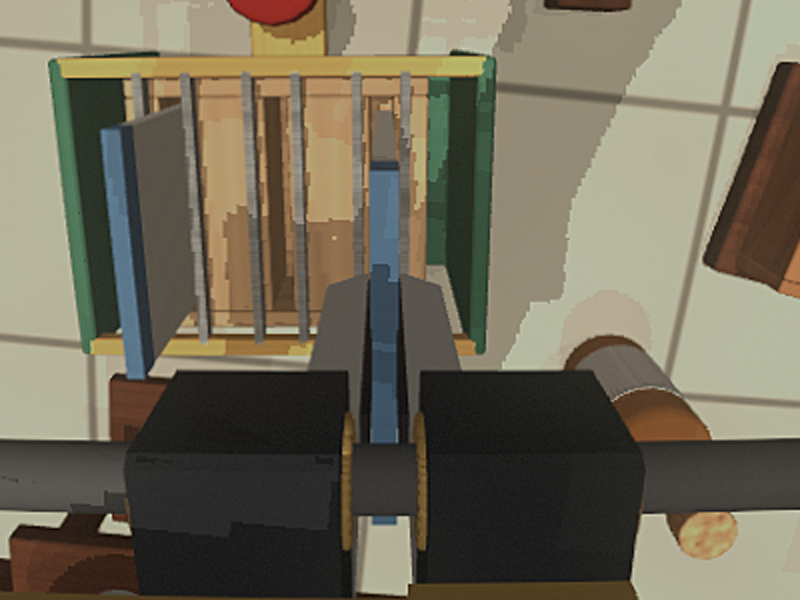

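View pics/scene5.png

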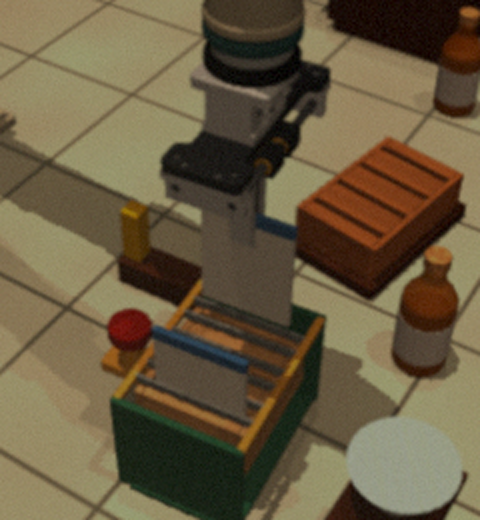

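The wrist crop shows the tile held above the far-left slot: tile end at (384,163), strips at x 357 and 405 on row 75. The scene view shows the first tile standing upright in the carriage.

```bash
python3 - <<'E'
from h import *
f=cams.grab_frame("wrist");s=bot.sense();R,p=s["orientation"],s["tcp_pos"]
def T(pts,z):
    return ((ray(f,np.array(pts)/2+[119.75,129.75],z)-p)@R).round(1)[:,:2].tolist()
print(T([(138,75),(186,75),(247,75),(295,75),(357,75),(405,75)],126))
print(T([(204,340),(259,340),(304,340)],126))
z=p[2]-86.9+120
print("tile",T([(371,168),(398,168)],z),T([(372,275),(398,275)],z))
print("bars",T([(255,60),(255,354)],126)); to(630.0,-150.4,230,.095)
E
```

```text
[[58.7, -100.1], [58.5, -80.3], [58.4, -55.3], [58.3, -35.8], [58.2, -10.6], [58.2, 8.9]]
[[-58.6, -80.8], [-58.5, -55.9], [-58.5, -35.6]]
tile [[46.3, -2.5], [46.3, 3.3]] [[21.9, -2.5], [21.9, 3.4]]
bars [[64.4, -51.8], [-65.4, -58.1]]
to 630.0,-150.4,230: d [-1.  -3.   0.8] turn 0.004 rows>=0.1  j7 1.89
```

```bash
python3 -c "
from h import *
st();cams.grab_frame('top');st();to(630.0,-150.4,230,.095)"
```

```text
t 15.875 tcp [ 628.7 -147.5  230.8] yaw 0.099 tilt [-0.0004  0.0021] F [ 0.  -0.6 -2.3] M [ 0.02 -0.05 -0.02] gap 5.7 grip 25.0
t 15.925 tcp [ 628.7 -147.8  231. ] yaw 0.099 tilt [-0.0002  0.0017] F [ 0.6  0.3 -2.2] M [0.05 0.01 0.06] gap 5.8 grip 25.0
to 630.0,-150.4,230: d [-1.  -2.7  1. ] turn 0.004 rows>=0.0  j7 1.89
```

```bash
python3 shift.py '[[-2,-2,0,0.004,2],[-2,-2,0,0.004,2],[-2,-2,0,0.004,2],[-2,-2,0,0.004,2]]' >/dev/null; python3 - <<'E'
from h import *
st()
s=bot.sense();f=cams.grab_frame("wrist");R,p=s["orientation"],s["tcp_pos"]
hs=cv2.cvtColor(f["image"],cv2.COLOR_BGR2HSV)
for x in (56,52,50):
    ys=np.arange(-65,16,.5);P=p+np.c_[np.full(len(ys),x),ys,np.zeros(len(ys))]@R.T;P[:,2]=126
    uv=proj(f,P).round().astype(int);S=hs[uv[:,1],uv[:,0],1]
    print(x,ys[S<70].tolist())
st()
E
```

```text
t 16.425 tcp [ 630.4 -152.6  231.1] yaw 0.091 tilt [-0.0001  0.0001] F [ 0.4  0.5 -1.1] M [-0.    0.03 -0.04] gap 6.4 grip 25.0
56 [-55.0, -54.5, -54.0, -53.5, -53.0, -52.5, -52.0, -51.5, -35.5, -35.0, -34.5, -34.0, -33.5, -33.0, -32.5, -32.0, -10.0, -9.5, -9.0, -8.5, -8.0, -7.5, 9.5, 10.0, 10.5, 11.0, 11.5, 12.0, 12.5, 13.0]
52 [-56.0, -55.5, -55.0, -54.5, -54.0, -53.5, -53.0, -52.5, -52.0, -51.5, -51.0, -35.5, -35.0, -34.5, -34.0, -33.5, -33.0, -32.5, -32.0, -11.0, -10.5, -10.0, -9.5, -9.0, -8.5, -8.0, -7.5, -7.0, -6.5, 9.5, 10.0, 10.5, 11.0, 11.5, 12.0, 12.5, 13.0]
50 [-55.5, -55.0, -54.5, -54.0, -53.5, -53.0, -52.5, -52.0, -51.5, -35.5, -35.0, -34.5, -34.0, -33.5, -33.0, -32.5, -32.0, -31.5, -31.0, -10.0, -9.5, -9.0, -8.5, -8.0, -7.5, -7.0, -6.5, 9.5, 10.0, 10.5, 11.0, 11.5, 12.0, 12.5, 13.0]
t 16.475 tcp [ 630.4 -152.7  231.2] yaw 0.091 tilt [-0.0001  0.    ] F [-0.8  0.9 -1.6] M [ 0.05  0.06 -0.01] gap 5.7 grip 25.0
```

```bash
python3 shift.py '[[0,1,0,-0.004,2],[0,1,12,-0.004,2],[0,1,22,-0.004,2],[0,1,30,-0.004,2],[0,1,38,-0.004,2],[0,1,40,-0.004,2]]'; python3 -c "
from h import *
st()"
```

```text
t: 17.23
tcp_pos: [630.0, -151.6, 190.3]
orientation: [[-0.995, -0.095, -0.001], [-0.095, 0.995, 0.0], [0.001, 0.0, -1.0]]
force: [0.4, -0.0, -1.3]
finger_gap: 5.7
gripper_force: 25.0
t 17.225 tcp [ 630.  -151.6  190.3] yaw 0.095 tilt [-0.0012  0.0002] F [ 0.4 -0.  -1.3] M [-0.    0.02 -0.05] gap 5.7 grip 25.0
```

```bash
python3 shift.py '[[0,0,8,0,2],[0,0,16,0,2],[0,0,24,0,2],[0,0,32,0,2],[0,0,37,0,2],[0,0,39,0,2],[0,0,39,0,2]]'; python3 shift.py '[[0,0,0,0,16],[0,0,0,0,30],[0,0,-30,0,30],[0,0,-70,0,10],[0,0,-90,0,0],[0,0,-90,0,0]]' ;python3 - <<'E'
from h import *
st()
f=cams.grab_frame("wrist");cv2.imwrite("pics/wrist6.png",cv2.resize(f["image"][130:430,120:520],None,fx=2,fy=2,interpolation=2))
to(532.3,-205.2,230,.095)
E
```

```text
t: 18.1
tcp_pos: [630.6, -151.7, 152.3]
orientation: [[-0.995, -0.095, 0.0], [-0.095, 0.995, -0.0], [-0.0, -0.0, -1.0]]
force: [-0.4, 1.0, -1.5]
finger_gap: 5.9
gripper_force: 25.0
t: 18.85
tcp_pos: [631.7, -151.9, 244.1]
orientation: [[-0.995, -0.095, 0.004], [-0.095, 0.995, -0.001], [-0.004, -0.001, -1.0]]
force: [0.6, 0.3, -1.0]
finger_gap: 3.2
gripper_force: 0.0
t 18.85 tcp [ 631.7 -151.9  244.1] yaw 0.095 tilt [ 0.0041 -0.0008] F [ 0.6  0.3 -1. ] M [ 0.05 -0.01  0.06] gap 3.2 grip 0.0
to 532.3,-205.2,230: d [103.  -43.9  12.4] turn 0.000 rows>=1.8  j7 1.89
```

View pics/wrist6.png

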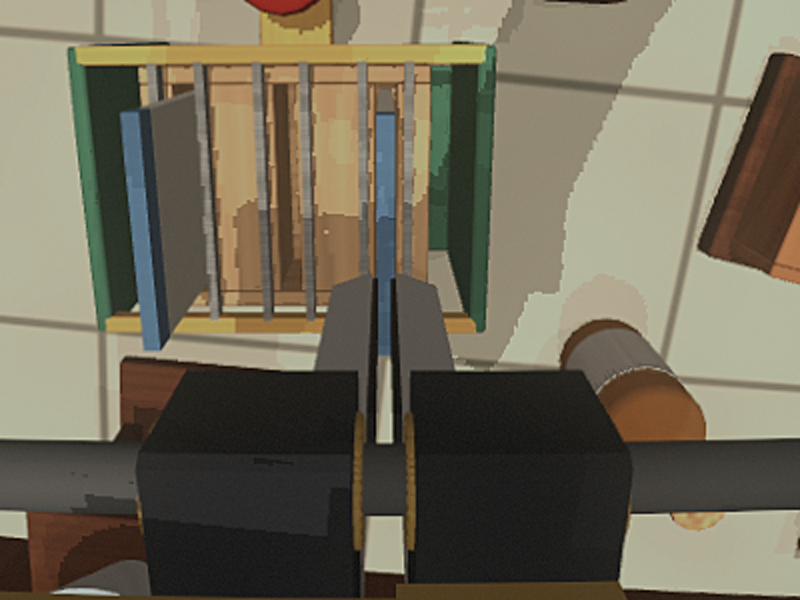

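Both tiles now stand in the carriage, at crop (145,230) and (386,230). On to the knob.

```bash
python3 shift.py '[[30,-13,0,0,0],[65,-28,0,0,0],[95,-41,0,0,0],[103,-44,0,0,0],[103,-44,40,0,0],[103,-44,80,0,0],[103,-44,105,0,0],[103,-44,112,0,0],[103,-44,112,0,0]]'; python3 -c "
from h import *
st();to(532.4,-205.2,120,.095)"
```

```text
t: 20.02
tcp_pos: [532.6, -204.7, 129.9]
orientation: [[-0.995, -0.096, -0.0], [-0.096, 0.995, 0.0], [0.0, 0.0, -1.0]]
force: [0.7, -0.7, 0.5]
finger_gap: 0.3
gripper_force: 0.0
t 20.025 tcp [ 532.6 -204.7  129.9] yaw 0.096 tilt [-0.0003  0.0004] F [ 0.7 -0.7  0.5] M [0.05 0.   0.06] gap 0.3 grip 0.0
to 532.4,-205.2,120: d [ 0.2 -0.4  9.9] turn 0.001 rows>=0.2  j7 2.03
```

```bash
python3 shift.py '[[0,0,5,0,0],[0,0,9,0,0],[0,0,13,0,0],[0,0,18,0,0],[0,0,23,0,0],[0,0,28,0,0],[0,0,33,0,0],[0,0,38,0,0],[0,0,43,0,0],[0,0,48,0,0]]';python3 shift.py '[[0,0,3,0,0],[0,0,6,0,0],[0,0,8,0,0],[0,0,10,0,0]]'; python3 -c "
from h import *
st()"
```

```text
t: 21.28
tcp_pos: [532.5, -205.4, 83.6]
orientation: [[-0.995, -0.095, 0.001], [-0.095, 0.995, -0.0], [-0.001, -0.0, -1.0]]
force: [-2.9, 0.9, 11.7]
finger_gap: 0.4
gripper_force: 6.0
t: 21.78
tcp_pos: [532.5, -205.4, 74.9]
orientation: [[-0.995, -0.095, 0.001], [-0.095, 0.995, -0.0], [-0.001, -0.0, -1.0]]
force: [-7.0, 3.1, 34.0]
finger_gap: 0.4
gripper_force: 16.7
t 21.775 tcp [ 532.5 -205.4   74.9] yaw 0.095 tilt [ 0.0014 -0.0002] F [-7.   3.1 34. ] M [0.86 1.77 0.01] gap 0.4 grip 16.7
```

```bash
for i in 1 2; do python3 shift.py '[[0,0,0,0,0],[0,0,0,0,0],[0,0,0,0,0],[0,0,0,0,0],[0,0,0,0,0],[0,0,0,0,0],[0,0,0,0,0],[0,0,0,0,0],[0,0,0,0,0],[0,0,0,0,0]]' | head -2; done
python3 shift.py '[[0,0,-1.5,0,0],[0,0,-3,0,0],[0,0,-4.5,0,0],[0,0,-6,0,0],[0,0,-7.5,0,0],[0,0,-9,0,0],[0,0,-10.5,0,0],[0,0,-12,0,0],[0,0,-13.5,0,0],[0,0,-15,0,0]]'
python3 shift.py '[[0,0,-1.5,0,0],[0,0,-3,0,0],[0,0,-4.5,0,0],[0,0,-6,0,0],[0,0,-7.5,0,0],[0,0,-9,0,0],[0,0,-10.5,0,0],[0,0,-12,0,0],[0,0,-13.5,0,0],[0,0,-15,0,0]]'
python3 shift.py '[[0,0,-1.5,0,0],[0,0,-3,0,0],[0,0,-4.5,0,0],[0,0,-6,0,0],[0,0,-7.5,0,0],[0,0,-9,0,0],[0,0,-10.5,0,0],[0,0,-12,0,0],[0,0,-13.5,0,0],[0,0,-15,0,0]]'
python3 -c "
from h import *
st()"
```

```text
t: 23.02
tcp_pos: [532.5, -205.4, 75.1]
t: 24.28
tcp_pos: [532.5, -205.4, 75.1]
t: 25.52
tcp_pos: [532.5, -205.4, 88.8]
orientation: [[-0.995, -0.095, 0.001], [-0.095, 0.995, -0.0], [-0.001, -0.0, -1.0]]
force: [-2.6, 0.6, 10.7]
finger_gap: 0.2
gripper_force: 5.3
t: 26.78
tcp_pos: [532.5, -205.4, 103.6]
orientation: [[-0.995, -0.095, 0.001], [-0.095, 0.995, -0.0], [-0.001, -0.0, -1.0]]
force: [-1.9, 0.8, 7.9]
finger_gap: 0.5
gripper_force: 4.4
t: 28.02
tcp_pos: [532.5, -205.4, 118.3]
orientation: [[-0.995, -0.095, 0.001], [-0.095, 0.995, -0.0], [-0.001, -0.0, -1.0]]
force: [-1.3, -0.4, 6.5]
finger_gap: 0.3
gripper_force: 3.4
t 28.025 tcp [ 532.5 -205.4  118.3] yaw 0.095 tilt [ 0.0014 -0.0003] F [-1.3 -0.4  6.5] M [0.21 0.26 0.  ] gap 0.3 grip 3.4
```

```bash
python3 shift.py '[[0,0,-1.5,0,0],[0,0,-3,0,0],[0,0,-4.5,0,0],[0,0,-6,0,0],[0,0,-15,0,0],[0,0,-40,0,0],[0,0,-80,0,0],[0,0,-122,0,30],[0,0,-125,0,30]]'; python3 -c "
from h import *
st();to(631.4,-151.5,240,.095)"
```

```text
t: 29.15
tcp_pos: [534.1, -206.1, 245.8]
orientation: [[-0.995, -0.095, 0.007], [-0.095, 0.995, -0.002], [-0.006, -0.003, -1.0]]
force: [-0.1, -0.8, -0.8]
finger_gap: 17.5
gripper_force: 0.0
t 29.15 tcp [ 534.1 -206.1  245.8] yaw 0.095 tilt [ 0.0066 -0.0022] F [-0.1 -0.8 -0.8] M [ 0.04 -0.05  0.03] gap 17.5 grip 0.0
to 631.4,-151.5,240: d [-102.    45.1    6.3] turn 0.000 rows>=1.8  j7 2.02
```

```bash
python3 shift.py '[[-35,15,0,0,30],[-70,30,0,0,30],[-102,45,3,0,30],[-102,45,3,0,30],[-102,45,3,0,30],[-102,45,3,0,30]]'; python3 - <<'E'
from h import *
st()
f=cams.grab_frame("wrist");im=f["image"];s=bot.sense();cv2.imwrite("pics/wrist7.png",cv2.resize(im[130:430,120:520],None,fx=2,fy=2,interpolation=2))
for k in blobs(mask(im,(95,50,40),(125,255,255),(100,150,500,310)),30)[:4]:
    b=cv2.boxPoints(cv2.minAreaRect(k));w=ray(f,b,185);print(cv2.contourArea(k),w.mean(0).round(1),((w-s["tcp_pos"])@s["orientation"]).round(1)[:,:2].tolist())
to(631.4,-151.5,152,.095)
E
```

```text
t: 29.9
tcp_pos: [628.2, -152.1, 239.2]
orientation: [[-0.996, -0.093, -0.001], [-0.093, 0.996, -0.001], [0.001, -0.001, -1.0]]
force: [-0.1, 0.6, 0.2]
finger_gap: 29.9
gripper_force: 0.0
t 29.9 tcp [ 628.2 -152.1  239.2] yaw 0.093 tilt [-0.0009 -0.0006] F [-0.1  0.6  0.2] M [ 0.06 -0.02  0.03] gap 29.9 grip 0.0
1599.5 [ 634.9 -238.7  185. ] [[45.8, -92.1], [46.7, -81.5], [-42.5, -81.3], [-43.7, -92.9]]
911.0 [ 627.2 -151.6  185. ] [[44.6, -2.2], [44.6, 3.2], [-42.3, 3.5], [-42.3, -2.4]]
to 631.4,-151.5,152: d [-3.1  0.2 87.3] turn -0.002 rows>=1.4  j7 1.89
```

View pics/wrist7.png

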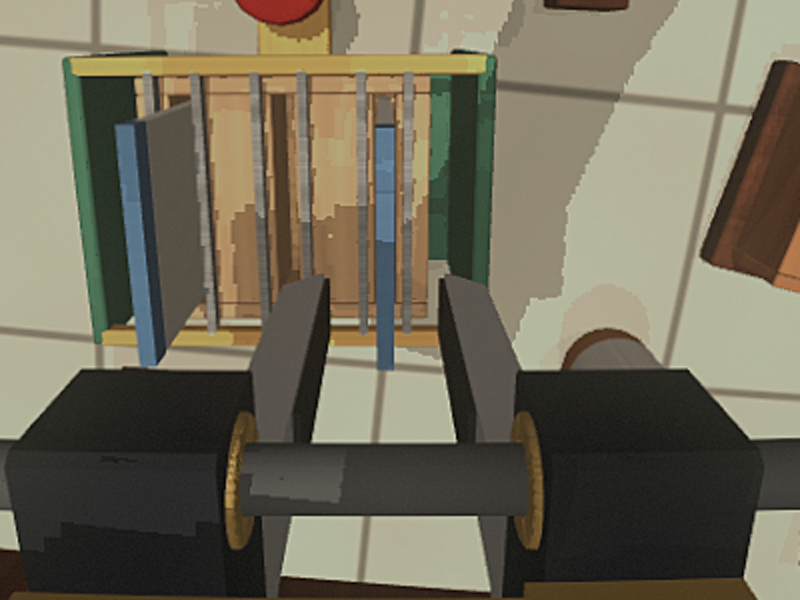

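Both tiles are still upright in the carriage, which is fully up. The tile at crop (386,250) is centred between the fingers.

```bash
python3 shift.py '[[-2,0,35,0,30],[-2,0,70,0,30],[-2,0,87,0,30],[-2,0,90,0,30],[-2,0,90,0,2],[-2,0,90,0,2],[-2,0,90,0,2],[-2,0,90,0,2]]'; python3 shift.py '[[0,0,-15,0,2],[0,0,-35,0,2],[0,0,-60,0,2],[0,0,-85,0,2],[0,0,-85,0,2]]'; python3 -c "
from h import *
st();a=-.162;y=np.array([-np.sin(a),np.cos(a)]);c=np.array([625,164])
to(*(c+67.5*y).round(1),220,a);to(*(c-22.5*y).round(1),220,a)"
```

```text
t: 30.95
tcp_pos: [632.0, -150.8, 150.2]
orientation: [[-0.995, -0.095, 0.002], [-0.095, 0.995, -0.0], [-0.002, -0.001, -1.0]]
force: [-1.4, -0.6, 4.7]
finger_gap: 5.7
gripper_force: 25.0
t: 31.58
tcp_pos: [632.6, -150.9, 236.5]
orientation: [[-0.995, -0.095, 0.004], [-0.095, 0.995, -0.001], [-0.004, -0.001, -1.0]]
force: [-0.9, 0.2, -2.7]
finger_gap: 5.7
gripper_force: 25.0
t 31.575 tcp [ 632.6 -150.9  236.5] yaw 0.095 tilt [ 0.0044 -0.0009] F [-0.9  0.2 -2.7] M [0.07 0.01 0.  ] gap 5.7 grip 25.0
to 635.9,230.6,220: d [-39.4 379.5  16.2] turn 0.257 rows>=6.1  j7 1.89
to 621.4,141.8,220: d [-16.5 292.5  16.2] turn 0.257 rows>=4.7  j7 1.89
```

```bash
python3 shift.py '[[-5,50,0,0.03,2],[-10,105,0,0.06,2],[-15,160,0,0.1,2],[-21,215,0,0.15,2],[-27,270,0,0.2,2],[-33,325,0,0.257,2],[-38,365,10,0.257,2],[-39,379,30,0.257,2],[-39,379,50,0.257,2],[-39,379,55,0.257,2]]' >/dev/null; python3 shift.py '[[0,0,0,0,2],[0,0,0,0,2],[0,0,0,0,2]]';python3 - <<'E'
from h import *
st()
s=bot.sense();f=cams.grab_frame("wrist");R,p=s["orientation"],s["tcp_pos"]
cv2.imwrite("pics/wrist8.png",cv2.resize(f["image"][130:430,100:500],None,fx=2,fy=2,interpolation=2))
hs=cv2.cvtColor(f["image"],cv2.COLOR_BGR2HSV)
for x in (46,42,38):
    ys=np.arange(-150,22,1.);P=p+np.c_[np.full(len(ys),x),ys,np.zeros(len(ys))]@R.T;P[:,2]=70
    uv=proj(f,P).round().astype(int);V=hs[uv[:,1],uv[:,0],2]
    print(x,[(int(a),int(b)) for a,b in zip(ys,V) if b<95],uv[[0,-1]].tolist())
E
```

```text
t: 33.2
tcp_pos: [634.6, 230.2, 180.0]
orientation: [[-0.987, 0.162, 0.001], [0.162, 0.987, 0.0], [-0.001, 0.001, -1.0]]
force: [-0.2, -0.1, -1.4]
finger_gap: 5.9
gripper_force: 25.0
t 33.2 tcp [634.6 230.2 180. ] yaw -0.162 tilt [0.0013 0.0005] F [-0.2 -0.1 -1.4] M [ 0.01 -0.03 -0.05] gap 5.9 grip 25.0
46 [(-136, 77), (-135, 67), (-134, 67), (-133, 63), (-132, 65), (-131, 63), (-130, 64), (-129, 65), (-128, 58), (-127, 65), (-92, 71), (-91, 60), (-90, 65), (-89, 63), (-88, 64), (-87, 66), (-86, 67), (-85, 70), (-84, 67), (-83, 67), (-46, 58), (-45, 66), (-44, 66), (-43, 66), (-42, 69), (-41, 67), (-40, 69), (-39, 61), (-38, 65), (-37, 73), (-2, 70), (-1, 64), (0, 79), (1, 71), (2, 73), (3, 63), (4, 61), (5, 60), (6, 61), (7, 59), (8, 73)] [[134, 182], [337, 181]]
42 [(-136, 61), (-135, 68), (-134, 71), (-133, 69), (-132, 66), (-131, 64), (-130, 64), (-129, 66), (-128, 63), (-127, 51), (-91, 58), (-90, 65), (-89, 63), (-88, 62), (-87, 66), (-86, 65), (-85, 68), (-84, 68), (-83, 61), (-46, 60), (-45, 62), (-44, 68), (-43, 66), (-42, 67), (-41, 69), (-40, 71), (-39, 75), (-38, 66), (-37, 67), (4, 63), (5, 54), (6, 59), (7, 59), (8, 80)] [[135, 187], [336, 186]]
38 [(-136, 82), (-135, 68), (-134, 71), (-133, 66), (-132, 67), (-131, 63), (-130, 65), (-129, 64), (-128, 58), (-127, 64), (-91, 63), (-90, 67), (-89, 66), (-88, 65), (-87, 66), (-86, 69), (-85, 69), (-84, 67), (-83, 61), (-82, 88), (-46, 61), (-45, 63), (-44, 65), (-43, 66), (-42, 68), (-41, 70), (-40, 74), (-39, 74), (-38, 75), (-37, 59), (-3, 94), (4, 93), (5, 60), (6, 56), (7, 57), (8, 82)] [[135, 192], [336, 191]]
```

View pics/wrist8.png

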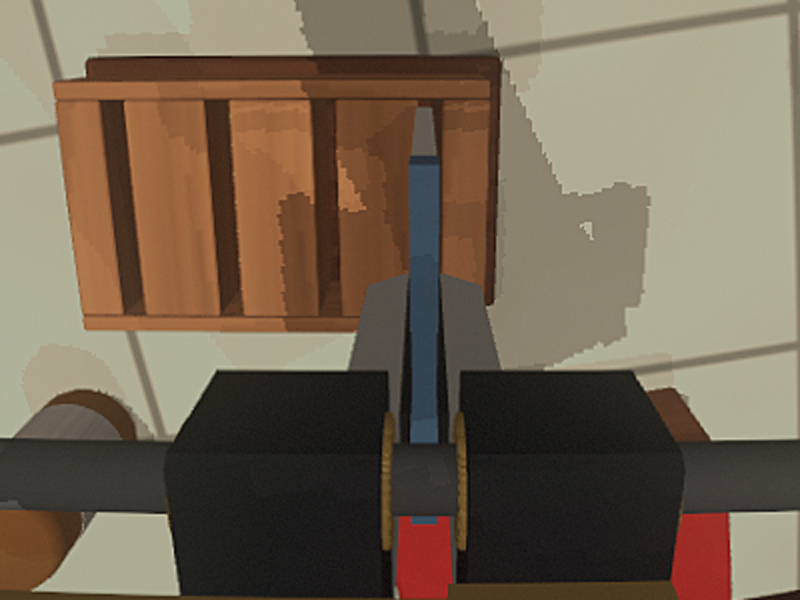

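The wrist crop shows the stand empty, with slots at x 112, 218 and 325 on row 100. The held tile (end at (425,157)) is just left of the right-hand slot's centre by measurement.

```bash
python3 - <<'E'
from h import *
s=bot.sense();f=cams.grab_frame("wrist");R,p=s["orientation"],s["tcp_pos"]
T=lambda q,z:((ray(f,np.array(q)/2+[99.75,129.75],z)-p)@R).round(1)[:,:2].tolist()
print(T([(112,100),(135,312),(218,100),(230,313),(325,100)],70),"tile",T([(411,161),(438,161)],p[2]-85.2+120))
E
```

```text
[[48.1, -131.3], [-47.8, -131.6], [47.8, -86.0], [-48.0, -87.8], [47.6, -41.1]] tile [[48.1, -2.6], [48.1, 3.2]]
```

```bash
python3 shift.py '[[-3,3,5,0,2],[-3,3,10,0,2],[-3,3,18,0,2],[-3,3,26,0,2],[-3,3,34,0,2],[-3,3,42,0,2],[-3,3,50,0,2]]'|grep -E "tcp|force"; python3 shift.py '[[0,0,8,0,2],[0,0,16,0,2],[0,0,22,0,2],[0,0,25,0,2],[0,0,26,0,2]]'|grep -E "tcp|force"
```

```text
tcp_pos: [637.5, 232.9, 128.6]
force: [0.1, -0.2, -2.2]
gripper_force: 25.0
tcp_pos: [637.3, 232.9, 105.2]
force: [-5.3, -0.9, 14.0]
gripper_force: 25.0
```

```bash
python3 shift.py '[[0,0,-1,0,2],[0,0,-1,0,16],[0,0,-1,0,30],[0,0,-40,0,30],[0,0,-90,0,30],[0,0,-135,0,30],[0,0,-135,0,30]]'; python3 -c "
from h import *
st();to(638.5,-239.5,240,.095)"
```

```text
t: 35.67
tcp_pos: [640.3, 233.7, 242.5]
orientation: [[-0.987, 0.161, 0.008], [0.161, 0.987, 0.003], [-0.007, 0.004, -1.0]]
force: [0.2, 0.7, -0.3]
finger_gap: 29.7
gripper_force: 0.0
t 35.675 tcp [640.3 233.7 242.5] yaw -0.162 tilt [0.0079 0.003 ] F [ 0.2  0.7 -0.3] M [ 0.01  0.01 -0.01] gap 29.7 grip 0.0
to 638.5,-239.5,240: d [ -74.6 -467.3    1. ] turn -0.257 rows>=7.6  j7 1.08
```

```bash
python3 shift.py '[[-8,-50,0,0,30],[-16,-110,0,-0.04,30],[-26,-170,0,-0.08,30],[-36,-230,0,-0.12,30],[-46,-290,0,-0.16,30],[-56,-350,0,-0.2,30],[-66,-410,0,-0.257,30],[-72,-455,0,-0.257,30],[-74,-467,0,-0.257,30],[-74,-467,0,-0.257,30]]' >/dev/null; python3 shift.py '[[-0,0,0,0,30],[0,0,0,0,30]]'>/dev/null; python3 - <<'E'
from h import *
st()
s=bot.sense();f=cams.grab_frame("wrist");im=f["image"]
for k in blobs(mask(im,(95,50,40),(125,255,255),(200,150,500,310)),30)[:4]:
    b=cv2.boxPoints(cv2.minAreaRect(k));w=ray(f,b,185);print(cv2.contourArea(k),w.mean(0).round(1),((w-s["tcp_pos"])@s["orientation"]).round(1)[:,:2].tolist())
to(638.5,-239.5,150,.095)
E
```

```text
t 37.175 tcp [ 635.9 -237.5  238.1] yaw 0.098 tilt [0.0001 0.0011] F [0.3 0.3 0.3] M [ 0.06  0.01 -0.02] gap 30.2 grip 0.0
878.0 [ 634.7 -240.1  185. ] [[45.1, -5.4], [45.1, 0.6], [-42.1, 0.7], [-42.1, -6.0]]
to 638.5,-239.5,150: d [-2.5 -1.9 88.2] turn 0.003 rows>=1.4  j7 2.02
```

```bash
python3 shift.py '[[-1,-2,35,0.003,30],[-1,-2,70,0.003,30],[-1,-2,87,0.003,30],[-1,-2,88,0.003,30],[-1,-2,88,0.003,2],[-1,-2,88,0.003,2],[-1,-2,88,0.003,2],[-1,-2,88,0.003,2]]'; python3 shift.py '[[0,0,-15,0,2],[0,0,-35,0,2],[0,0,-60,0,2],[0,0,-85,0,2],[0,0,-85,0,2]]' >/dev/null; python3 -c "
from h import *
st();a=-.162;y=np.array([-np.sin(a),np.cos(a)]);c=np.array([637.5,232.9])
to(*(c-90*y).round(1),180,a)"
```

```text
t: 38.22
tcp_pos: [637.2, -242.0, 151.3]
orientation: [[-0.996, -0.092, 0.002], [-0.092, 0.996, -0.0], [-0.002, -0.001, -1.0]]
force: [-0.1, 0.4, 4.0]
finger_gap: 5.9
gripper_force: 25.0
t 38.85 tcp [ 637.8 -242.5  237.6] yaw 0.092 tilt [ 0.0042 -0.0016] F [-0.5 -0.4 -2.2] M [0.03 0.01 0.02] gap 5.8 grip 25.0
to 623.0,144.1,180: d [-20.6 386.4  56.9] turn 0.254 rows>=6.3  j7 2.02
```

```bash
python3 shift.py '[[-3,50,0,0.03,2],[-6,105,0,0.06,2],[-9,160,0,0.1,2],[-12,215,0,0.15,2],[-15,270,0,0.2,2],[-18,325,0,0.254,2],[-20,370,10,0.254,2],[-20,386,30,0.254,2],[-20,386,50,0.254,2],[-20,386,57,0.254,2]]' >/dev/null; python3 shift.py '[[0,0,0,0,2],[0,0,0,0,2],[0,0,0,0,2]]'>/dev/null;python3 - <<'E'
from h import *
st()
s=bot.sense();f=cams.grab_frame("wrist");R,p=s["orientation"],s["tcp_pos"]
cv2.imwrite("pics/wrist9.png",f["image"])
hs=cv2.cvtColor(f["image"],cv2.COLOR_BGR2HSV)
for x in (46,42,38,0,-30):
    ys=np.arange(-65,65,1.);P=p+np.c_[np.full(len(ys),x),ys,np.zeros(len(ys))]@R.T;P[:,2]=70
    uv=proj(f,P).round().astype(int);V=hs[uv[:,1],uv[:,0],2]
    print(x,[int(a) for a,b in zip(ys,V) if b<85])
xs=np.arange(30,56,1.);
for nm,y,z in(("slot",45,70),("slot",-45,70),("tile",0.3,p[2]-86.3+120)):
    P=p+np.c_[xs,np.full(len(xs),y),0*xs]@R.T;P[:,2]=z;uv=proj(f,P).round().astype(int);print(nm,list(zip(xs.astype(int).tolist(),hs[uv[:,1],uv[:,0],2].tolist(),hs[uv[:,1],uv[:,0],0].tolist())))
E
```

```text
t 40.475 tcp [621.4 144.2 178.9] yaw -0.162 tilt [0.0013 0.0004] F [ 0.8 -0.2 -1.4] M [ 0.04 -0.03 -0.  ] gap 6.0 grip 25.0
46 [-49, -48, -47, -46, -45, -44, -43, -42, -41, -40, -5, -4, -3, -2, -1, 0, 1, 2, 3, 4, 5, 40, 41, 42, 43, 44, 45, 46, 47, 48, 49, 50]
42 [-50, -49, -48, -47, -46, -45, -44, -43, -42, -41, -5, -4, 4, 5, 40, 41, 42, 43, 44, 45, 46, 47, 48, 49, 50]
38 [-49, -48, -47, -46, -45, -44, -43, -42, -41, -5, -4, 5, 40, 41, 42, 43, 44, 45, 46, 47, 48, 49]
0 [-50, -49, -48, -47, -46, -45, -44, -43, -42, -41, -40, 40, 41, 42, 43, 44, 45, 46, 47, 48, 49]
-30 [-50, -49, -48, -47, -46, -45, -44, -43, -42, -41, -40, -12, -11, -10, -7, -6, -5, -4, -3, -2, -1, 0, 2, 3, 4, 5, 10, 11, 12, 40, 41, 42, 43, 44, 45, 46, 47, 48, 49]
slot [(30, 64, 12), (31, 65, 12), (32, 64, 12), (33, 65, 13), (34, 64, 13), (35, 64, 12), (36, 64, 11), (37, 65, 12), (38, 65, 12), (39, 66, 12), (40, 66, 12), (41, 65, 11), (42, 66, 12), (43, 67, 12), (44, 66, 12), (45, 65, 11), (46, 65, 12), (47, 68, 12), (48, 61, 11), (49, 66, 11), (50, 99, 12), (51, 108, 12), (52, 107, 11), (53, 107, 12), (54, 106, 11), (55, 109, 12)]
slot [(30, 67, 12), (31, 69, 12), (32, 69, 12), (33, 70, 12), (34, 67, 12), (35, 68, 13), (36, 69, 12), (37, 70, 11), (38, 68, 10), (39, 67, 14), (40, 68, 10), (41, 69, 12), (42, 69, 13), (43, 65, 12), (44, 69, 13), (45, 69, 11), (46, 68, 12), (47, 66, 11), (48, 59, 12), (49, 80, 11), (50, 149, 12), (51, 162, 12), (52, 161, 12), (53, 161, 12), (54, 163, 13), (55, 164, 13)]
tile [(30, 90, 104), (31, 90, 103), (32, 90, 105), (33, 89, 104), (34, 90, 103), (35, 90, 104), (36, 92, 105), (37, 91, 105), (38, 91, 105), (39, 91, 105), (40, 91, 106), (41, 92, 104), (42, 89, 105), (43, 91, 104), (44, 90, 104), (45, 87, 107), (46, 56, 105), (47, 56, 107), (48, 102, 16), (49, 100, 17), (50, 97, 18), (51, 100, 17), (52, 100, 16), (53, 99, 17), (54, 100, 15), (55, 100, 18)]
```

```bash
python3 shift.py '[[0,0,8,0,2],[0,0,16,0,2],[0,0,24,0,2],[0,0,32,0,2],[0,0,40,0,2],[0,0,48,0,2],[0,0,56,0,2],[0,0,64,0,2],[0,0,70,0,2],[0,0,72,0,2]]'|grep -E "tcp|force"; python3 -c "
from h import *
st()"
```

```text
tcp_pos: [620.6, 144.3, 106.3]
force: [-3.9, -0.5, 10.1]
gripper_force: 25.0
t 41.775 tcp [620.6 144.3 106.3] yaw -0.162 tilt [-0.0009 -0.0001] F [-3.9 -0.5 10.1] M [-0.13  0.89 -0.03] gap 5.6 grip 25.0
```

Seated on the floor. Release, rise, move clear and look.

```bash
python3 shift.py '[[0,0,-0.5,0,2],[0,0,-0.5,0,16],[0,0,-0.5,0,30],[0,0,-40,0,30],[0,0,-90,0,60],[40,0,-120,0,60],[90,0,-120,0,60],[140,0,-110,0,60],[150,0,-105,0,60],[150,0,-105,0,60]]'; python3 - <<'E'
from h import *
st()
f=cams.grab_frame("top");im=f["image"]
cv2.imwrite("pics/top9.png",cv2.resize(im[150:330,190:450],None,fx=3,fy=3,interpolation=2))
for n,lo,hi,roi,z in [("post",(22,150,100),(35,255,255),(300,255,440,330),105),("blue",(95,60,40),(125,255,255),(195,165,295,245),140)]:
  for k in blobs(mask(im,lo,hi,roi),10)[:3]:
    b=cv2.boxPoints(cv2.minAreaRect(k));print(n,b.round().tolist(),ray(f,b,z).mean(0).round(1))
E
```

```text
t: 43.02
tcp_pos: [473.2, 168.8, 211.4]
orientation: [[-0.987, 0.161, 0.001], [0.161, 0.987, 0.0], [-0.001, 0.0, -1.0]]
force: [0.0, -0.1, 0.3]
finger_gap: 60.1
gripper_force: 0.0
t 43.025 tcp [473.2 168.8 211.4] yaw -0.161 tilt [0.0009 0.0002] F [ 0.  -0.1  0.3] M [-0.05 -0.03 -0.01] gap 60.1 grip 0.0
post [[331.0, 288.0], [341.0, 288.0], [341.0, 297.0], [331.0, 297.0]] [424.4 -53.5 105. ]
blue [[202.0, 217.0], [209.0, 178.0], [212.0, 178.0], [205.0, 217.0]] [633.9 231.8 140. ]
blue [[242.0, 223.0], [249.0, 184.0], [252.0, 184.0], [245.0, 223.0]] [620.3 143.1 140. ]
```

View pics/top9.png

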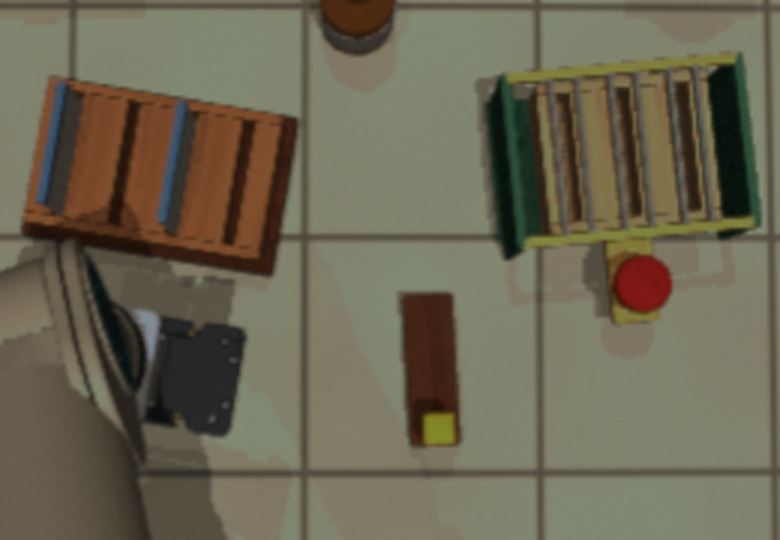

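The crop shows both tiles back in the stand at (52,150) and (174,165), the press up and empty, and the chock at (430,370), where it was left.

```bash
python3 - <<'E'
from h import *
f=cams.grab_frame("top")
w=ray(f,(np.array([(402,294),(408,444),(452,294),(459,441)])+.5)/3-.5+[190,150],35)
print(w.round(1).tolist(),[np.arctan2(*(w[i]-w[i+1])[1::-1]).round(3) for i in(0,2)])
to(424.4,-54.3,205,.05);to(424.4,-54.3,67,.05)
E
```

```text
[[528.5, -28.0, 35.0], [410.7, -32.5, 35.0], [528.6, -67.4, 35.0], [413.0, -72.6, 35.0]] [np.float64(0.039), np.float64(0.045)]
to 424.4,-54.3,205: d [  13.6 -227.9    6.4] turn -0.213 rows>=3.7  j7 1.08
to 424.4,-54.3,67: d [  13.9 -228.   144.4] turn -0.213 rows>=4.3  j7 1.08
```

```bash
python3 shift.py '[[3,-45,0,-0.05,60],[6,-95,0,-0.1,60],[9,-145,0,-0.16,60],[12,-195,0,-0.213,60],[14,-228,0,-0.213,60],[14,-228,0,-0.213,60],[14,-228,50,-0.213,60],[14,-228,100,-0.213,60],[14,-228,140,-0.213,60],[14,-228,145,-0.213,60]]' >/dev/null; python3 -c "
from h import *
st();to(424.4,-54.3,67,.05)"; python3 shift.py '[[0,0,0,0,10],[0,0,0,0,10],[0,0,0,0,10],[0,0,0,0,10],[0,0,0,0,10]]' 20; python3 -c "
from h import *
st();to(424,-215,67,.095);to(457.7,-212.3,67,.095)"
```

```text
t 44.375 tcp [421.8 -53.4  64.1] yaw 0.052 tilt [-0.0043  0.0008] F [-0.3 -0.   0.2] M [ 0.03 -0.01  0.04] gap 59.7 grip 0.0
to 424.4,-54.3,67: d [-2.6 -1.1 -2.9] turn 0.002 rows>=0.1  j7 1.78
t: 45.0
tcp_pos: [422.9, -54.2, 66.9]
orientation: [[-0.999, -0.051, 0.001], [-0.051, 0.999, 0.0], [-0.001, -0.0, -1.0]]
force: [-0.6, 0.8, 7.7]
finger_gap: 24.0
gripper_force: 20.0
t 45.0 tcp [422.9 -54.2  66.9] yaw 0.051 tilt [0.0014 0.    ] F [-0.6  0.8  7.7] M [ 0.04  0.01 -0.04] gap 24.0 grip 20.0
to 424,-215,67: d [ 7.100e+00 -1.606e+02 -1.000e-01] turn -0.044 rows>=2.6  j7 1.78
to 457.7,-212.3,67: d [-2.670e+01 -1.597e+02 -1.000e-01] turn -0.044 rows>=2.6  j7 1.78
```

```bash
python3 shift.py '[[3,-25,0,0,10],[7,-55,0,0,10],[7,-90,0,-0.02,10],[7,-125,0,-0.04,10],[7,-150,0,-0.044,10],[7,-160,0,-0.044,10],[-5,-160,0,-0.044,10],[-17,-160,0,-0.044,10],[-26,-160,0,-0.044,10],[-26,-160,0,-0.044,10]]' >/dev/null; python3 shift.py '[[0,0,0,0,10],[0,0,0,0,10]]'; python3 - <<'E'
from h import *
st();to(457.7,-212.3,67,.095)
f=cams.grab_frame("wrist");im=f["image"]
cv2.imwrite("pics/wrist10.png",im)
E
```

```text
t: 46.5
tcp_pos: [455.6, -212.8, 66.7]
orientation: [[-0.996, -0.095, -0.001], [-0.095, 0.996, -0.0], [0.001, -0.0, -1.0]]
force: [-2.3, 0.3, 7.6]
finger_gap: 23.8
gripper_force: 20.0
t 46.5 tcp [ 455.6 -212.8   66.7] yaw 0.095 tilt [-0.0012 -0.0002] F [-2.3  0.3  7.6] M [-0.02  0.72  0.02] gap 23.8 grip 20.0
to 457.7,-212.3,67: d [-2.1  0.3 -0.3] turn -0.000 rows>=0.0  j7 2.05
```

```bash
python3 shift.py '[[0,0,0,0,60],[0,0,0,0,60],[0,0,0,0,60],[0,0,-45,0,60],[0,0,-95,0,60],[0,0,-140,0,60],[0,60,-140,0,60],[0,120,-140,0,60],[0,170,-140,0,60],[0,170,-140,0,60]]' >/dev/null; python3 - <<'E'
from h import *
st()
f=cams.grab_frame("top");im=f["image"]
cv2.imwrite("pics/top10.png",cv2.resize(im[200:300,340:460],None,fx=5,fy=5,interpolation=2))
for n,lo,hi,roi,z in [("post",(22,150,100),(35,255,255),(395,262,430,295),105),("knob",(170,150,70),(6,255,255),(385,230,420,258),120)]:
  for k in blobs(mask(im,lo,hi,roi),10)[:1]:
    b=cv2.boxPoints(cv2.minAreaRect(k));print(n,b.round().tolist(),ray(f,b,z).mean(0).round(1))
E
```

```text
t 47.8 tcp [439.8 -39.4 206.2] yaw 0.103 tilt [-0.0003  0.0016] F [-0.1 -0.1 -0.3] M [0.03 0.02 0.02] gap 59.6 grip 0.0
post [[401.0, 274.0], [410.0, 272.0], [412.0, 282.0], [402.0, 284.0]] [ 456.3 -211.9  105. ]
knob [[395.0, 236.0], [413.0, 236.0], [413.0, 253.0], [395.0, 253.0]] [ 531.2 -205.   120. ]
```

View pics/top10.png

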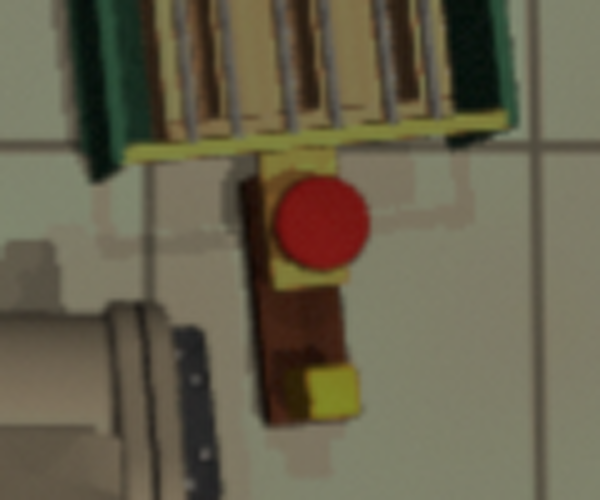

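The crop shows the nose under the knob (320,222) and the post at (332,390). Measured knob to post is (74.9, 6.9) mm, against (74.7, 7.1) wanted. I'll wait briefly to be sure it stays, then hand in.

```bash
python3 shift.py '[[0,0,0,0,60],[0,0,0,0,60],[0,0,0,0,60],[0,0,0,0,60],[0,0,0,0,60],[0,0,0,0,60],[0,0,0,0,60],[0,0,0,0,60],[0,0,0,0,60],[0,0,0,0,60]]' >/dev/null; python3 - <<'E'
from h import *
st()
f=cams.grab_frame("top");im=f["image"]
for n,lo,hi,roi,z in [("post",(22,150,100),(35,255,255),(380,258,440,310),105),("knob",(170,150,70),(6,255,255),(385,230,420,258),120),("blue",(95,60,40),(125,255,255),(195,165,295,245),140)]:
  for k in blobs(mask(im,lo,hi,roi),10)[:2]:
    c=ray(f,cv2.boxPoints(cv2.minAreaRect(k)),z).mean(0).round(1);print(n,c)
    if n=="post": ok=np.hypot(*(c[:2]-[456.3,-211.9]))<4
print(ok)
if ok: print(order.job_done())
E
```

```text
t 49.1 tcp [440.3 -43.4 206.2] yaw 0.095 tilt [-0.  0.] F [ 0.1  0.5 -0.5] M [ 0.02 -0.02 -0.  ] gap 60.0 grip 0.0
post [ 456.3 -211.9  105. ]
knob [ 531.2 -205.   120. ]
blue [633.9 231.7 140. ]
blue [620.3 143.1 140. ]
True
the job is handed in; nothing more can be done
None
```

The job is handed in at 49 s: both tiles present were dusted (knob down on its stop, held over two seconds, eased up over about four) and stand back in the stand, and the chock's nose lies under the knob with its post straight out. I was not shown the verdict.

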